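# Shut and fasten the tool case

### The job

Close up the plywood tool case on the packing bench so that it can go on the pallet. Shut the lid, then swing the steel hasp strap up and over onto the lid until the turn button stands up through its slot and the strap lies flat, and last give the button its quarter turn clockwise, so that it stands square across the slot and locks the strap down. Leave the other things on the bench where they are.

Things in the scene. Friction and masses are not known exactly. Their poses are not given: they have to be found in the camera images.
- case: Plywood tool case, heavy, fixed on the bench: 200 mm front to back (its x), 340 mm wide (its y), 118 mm high without the lid. Origin: centre of its underside, z up. Its front (-x side, 100 mm from the origin) bears the hasp and looks roughly towards the robot; the lid is hinged along the top of the back. Foam with hand tools fills it to about 80 mm.
- lid (a joint): Opening angle of the lid (rad): 0 = shut, flush on the case; grows as the front edge rises; stop at 1.6. A plywood board 200 x 340 mm, 12 mm thick, about 0.45 kg. Its hinge is stiff (0.75 N m friction): it stays wherever it is left and does not fall; pushing it shut takes about 4 N near the front edge.
- lid_edge (a point): Middle of the front upper edge of the lid board, 200 mm from the lid's hinge line. With the lid shut it is 130 mm above the bench, straight above the case's front face. The point's axes turn with the lid: x to the back, y to the left along the edge, z out of the lid's top face.
- lid_hinge (a point): Middle of the lid's hinge line, at the case's back, 100 mm behind the case's origin and 118 mm above the bench, under the back edge of the lid board. Axes as the lid's.
- hasp_hinge (a point): Middle of the hasp's hinge axis (parallel to the case's y), fixed on the case: 105 mm in front of the case's origin, 135 mm above the bench, so 5 mm above the top of the shut lid and 5 mm in front of its edge. Its knuckle is 8 mm thick; the fixed leaf runs down the case's front.
- hasp (a joint): Swing of the hasp strap (rad): 0 = flat along the lid's top, resting on the button's base plate; 1.571 = straight up; 3.142 = level, out in front of the case; 4.6 = hanging down in front. Stiff hinge: stays where it is left, moves with about 1 N at the free end. It cannot pass an open lid, nor go down over the button unless the button lies along the slot.
- hasp_end (a point): Middle of the free end of the strap, 105 mm from its hinge axis, in its mid-plane; x points away from the hinge. The strap is flat steel 4 mm thick, 40 mm wide. A slot 14 mm wide runs along its middle from 36 to 81 mm from the axis; the last 24 mm is solid, with a lip 5 mm high, 3 mm thick turned up (away from the lid) at the very end.
- turn_button (a joint): Turn of the button on the lid (rad): 0 = its wing lies along the slot (case's x); grows clockwise seen from above the shut lid; 1.571 = square across, locked; stops at both. It turns stiffly (0.04 N m) and stays where it is left. At the start it is within 0.12 of 0. The closed strap's top lies 7 mm above the lid, 2.5 mm under the button's foot.
- button_top (a point): Top centre of the turn button, on its turning axis, 32 mm above the lid's top face and 51 mm behind the lid's front edge, on the middle line. Axes: x along the wing, z along the turning axis out of the lid. The button is a dark steel wing 8 mm thick: grip part 26 mm long, 17 mm high, below it a foot 34 mm long, 6 mm high, its underside 9.5 mm above the lid.
- carton: Bystander: closed cardboard carton 130 x 100 x 75 mm, origin at the centre of its underside. Leave it alone.
- tape_roll: Bystander: roll of brown parcel tape lying flat, 104 mm across, 48 mm high, origin at the centre of its underside. Leave it alone.
- small_bin: Bystander: grey open plastic bin 140 x 100 x 65 mm with hardware in it, origin at the centre of its underside. Leave it alone.

How it is judged:
By the outcome, as a careful person would: the job done as asked, in the order asked, and still so for the second after the job is handed in, with the robot touching nothing.
It also fails if it takes over 64 s, if anything falls off the work surface, if the arm or the gripper's body presses on something with over 40 N, if the wrist force passes 120 N, or if a joint passes its speed limit or range.

### The arm

A 7-joint arm with a two-finger parallel gripper is mounted at the origin on the work surface. World frame = base frame: x ahead of the robot, y to its left, z up, the work surface at z = 0. Lengths are in mm, angles in degrees, forces in N, time in s.
With the tool pointing down it reaches from about 400 to 850 mm from the base axis. Payload 10.4 kg.
Tool frame: the origin (TCP) lies on the centre line of the jaws, within the pads' length; the fingertips stand 14 mm ahead of it and the grasp point (between the pads) lies 5 mm behind it; z points along the fingers, y is the direction in which the jaws open and shut (so a half turn about z gives the same grasp; the last joint's range is limited). The gripper opens to 87 mm and grips with 3 to 60 N. Pads are 19 mm wide; open, the fingers measure 117 mm over their backs; the gripper's body (75 mm by 190 mm) begins 51 mm behind the grasp point.
Start: joints at [62.819, 19.034, -3.707, 83.658, 1.238, 77.344, -5.071], TCP at [272.891, -562.303, 203.076] pointing down, gripper open.
Joint ranges: [-148.97, 148.97], [-28.65, 121.19], [-84.17, 76.75], [9.2, 138.47], [-72.65, 252.65], [3.7, 117.97], [-149.18, 149.18]. Speed limits (degrees/s): [127.2, 127.2, 159.86, 159.86, 180, 180, 180].

### API

Orientations are given as [roll, pitch, yaw] about the fixed x, y, z axes, in that order (R = Rz(yaw) Ry(pitch) Rx(roll)).
In Python, from cell import get_state, snapshot, calibration, sign_off, silhouettes, spot_point gives the robot as it stands.
- The arm moves only by the tool carry_out, never from a script. Its argument "steps" is text: rows parted by semicolons, each of 5 numbers parted by spaces: the shift along the tool's x, y, z in units of 30 mm (1.0 is 30 mm), then the turn about the tool's z in units of 6 degrees (1.0 is 6 degrees), then the finger opening in mm, from 0 to 87. A call has 1 to 10 rows; each row shifts and turns the commanded pose from where the row before left it, along the tool's axes as they then stand; what a row does not reach is not made up. A row lasts 1/10 s, in which the tool goes at most 50 mm and 8.59 degrees, less where a joint would pass 70% of its speed; a pose out of reach is approached as far as the arm can. A call is refused whole if a number of a shift passes 1 or a number of a turn 1, either way. A call with a gripper value outside its range is refused whole. The fingers move at their own pace and stop on an object; "squeeze" is the grip in N (left out, the last holds). Time passes only in rows, so rows that do not move let the fingers close. It gives the time, the measured TCP pose, the force and the opening at its end, in the units of the state.
- get_state(): the state, without advancing time (a new reading comes with each control period).
- snapshot(name): name is "scene" or "top" or "wrist"; returns (picture, depth): 420x560x3 uint8, blue, green, red; 420x560 float32, mm along the optical axis (not along the pixel's ray), 0 where there is no reading.
- calibration(name): a dict with "mtx" (3x3 intrinsics, pixels), "k1" (the pictures are not rectified: a ray, as slopes to the right and down, at radius r is drawn at 1 + k1 r^2 times it, then the intrinsics apply), "R" (3x3) and "t" (3): a world point X has camera coordinates R X + t. Camera axes: x right, y down, z forward; pixel columns grow to the right and rows downward; lengths in mm; the calibration is good to about 2 mm. A picture is of the moment at which its call begins: read the wrist's pose just before it. calibration takes no time and is no camera call; for the wrist camera it gives the pose at the moment of the call.
- sign_off(): hands the job in, once; it reports no verdict.
Trained networks look in the newest picture that a camera, given by its name, has taken for a name from the list of things; names that differ only in an ending like _2 or _b are one class to them, and where a whole thing is asked for, a point or a joint stands for the part that bears it (a point fixed in the world has none). Each returns a list of dicts, best first, with "p" (0 to 1); they miss things now and then, are a little off and sometimes report something else, mostly with a low value. They report only what shows in the picture. A call takes as long as a camera call.
- silhouettes(camera, name): "pixels" (420x560 bool, what is visible of it).
- spot_point(camera, name): "centre" ([x, y, z] in mm, in the coordinates of the camera as it stood for that picture, good to about 4 mm: a listed point, or the origin of a listed thing).
The state is a dict: "time_s": time; "joints": joint angles; "joint_velocities": joint speeds; "effort": joint torques, N m; "tcp_pos": TCP position; "tool_rot": TCP orientation; "ft_force": force on the tool from outside, world axes, zero at the start; "moment": the same for the moment, N m; "gripper_width": finger opening in mm.
Only numpy, scipy, OpenCV 4.12 (cv2) and the standard library are available. Lean on these libraries where they do the work, as an engineer would, in place of code of your own. Each camera call takes 0.05 s, during which the arm holds its last target.

## Working session

There is one attempt and no reset: what is moved stays moved. The work goes in short steps, Python scripts to look and compute and a tool call to move; the robot and the scene stay as the last step left them, time stands still between calls to the robot, and variables do not carry over. Pictures are saved under pics/ and viewed, and the job is handed in when it is done.

Besides the shell and the picture viewer there is one more tool, called after ">>>" as name(argument=value, ...) on one line, values as JSON. carry_out: Moves the arm, as the interface text tells. Its arguments: {"type":"object","properties":{"steps":{"type":"string"},"squeeze":{"type":"number"}},"required":["steps"]}

```bash
mkdir -p pics; ls
python3 - <<'E'
from cell import *
import cv2,numpy as np
s=get_state();print({k:np.round(v,3).tolist() for k,v in s.items()})
for n in("scene","top"):
    p,d=snapshot(n);cv2.imwrite(f"pics/{n}0.png",p);np.save(f"pics/{n}0.npy",d)
    c=calibration(n);print(n,c)
    for m in("case","lid_edge","lid_hinge","hasp_hinge","hasp_end","button_top","carton","tape_roll","small_bin"):
        for r in spot_point(n,m)[:2]:
            print(m,round(r["p"],2),np.round(np.array(c["R"]).T@(np.array(r["centre"])-np.array(c["t"])),1))
print(get_state()["time_s"])
E
```

```text
pics
{'time_s': 0.0, 'joints': [62.82, 19.073, -3.707, 83.706, 1.237, 77.343, -5.07], 'joint_velocities': [-0.001, 0.031, 0.006, -0.02, 0.083, -0.005, -0.002], 'effort': [0.002, -62.326, 0.026, -38.988, -0.061, 0.04, 0.0], 'tcp_pos': [272.672, -561.924, 202.247], 'tool_rot': [-179.918, 0.003, 25.886], 'ft_force': [-0.756, -0.461, -0.612], 'moment': [-0.017, -0.009, -0.016], 'gripper_width': 86.762}
scene {'mtx': array([[433.09021473,   0.        , 273.20644784],
       [  0.        , 433.09021473, 214.38566518],
       [  0.        ,   0.        ,   1.        ]]), 'k1': 0.003624578802140694, 'R': array([[ 0.1424287 ,  0.98980227, -0.0023519 ],
       [ 0.85237947, -0.12386127, -0.50804293],
       [-0.50315336,  0.07035518, -0.86132854]]), 't': array([ -71.5951741 , -410.76633024, 1724.61646727])}
case 0.57 [607.6  -8.4   3.6]
lid_edge 0.6 [588.7  -1.6 276.8]
lid_hinge 0.76 [707.8 -32.  119.9]
lid_hinge 0.45 [ 6.807e+02 -4.486e+02 -4.000e-01]
hasp_hinge 0.69 [505.3  19.1 135.4]
hasp_end 0.72 [471.7  32.2 236.6]
button_top 0.59 [642.5 -12.3 259. ]
carton 0.65 [5.154e+02 4.548e+02 1.00
[... 314 characters left out ...]
3817734555, 'R': array([[-0.02619607, -0.99960816, -0.0098635 ],
       [-0.9833817 ,  0.02754152, -0.17944888],
       [ 0.17965022,  0.00499873, -0.98371785]]), 't': array([  21.83720173,  566.55156026, 1241.22077019])}
case 0.79 [605.9  -8.7  -1. ]
lid_edge 0.59 [587.3  -2.4 280.7]
lid_edge 0.55 [512.5 457.    3.4]
lid_hinge 0.94 [702.6 -33.4 115. ]
hasp_hinge 0.72 [ 5.129e+02  4.518e+02 -4.000e-01]
hasp_hinge 0.68 [504.6  23.6 133.9]
hasp_end 0.68 [473.9  23.9 235.8]
hasp_end 0.36 [607.  -10.6  -3. ]
button_top 0.4 [647.  -19.7 261.5]
carton 0.66 [511.5 456.7  -0.8]
carton 0.34 [507.1  21.  130.7]
tape_roll 0.94 [ 397.4 -417.9   -1.6]
small_bin 0.92 [ 6.776e+02 -4.488e+02 -3.000e-01]
1.0
```

View pics/scene0.png

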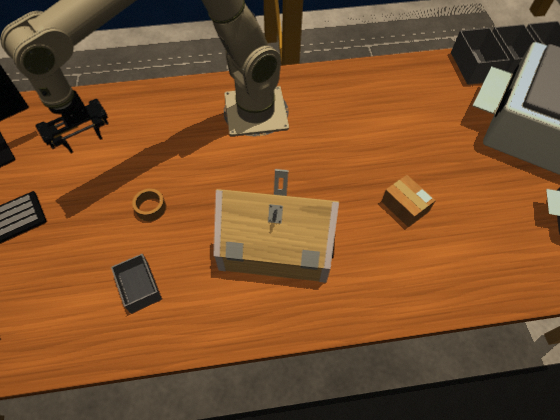

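View pics/top0.png

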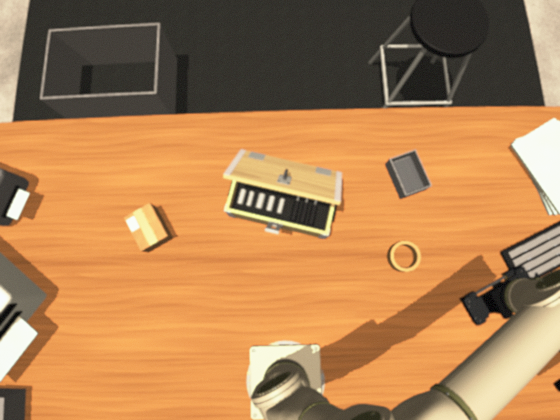

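```bash
cat > h.py <<'E'
from cell import *
import numpy as np, cv2, json
from scipy.spatial.transform import Rotation as Ro
O=np.array([606.5,-8.5]);PSI=-15.1
try: O,PSI=json.load(open('case.json')); O=np.array(O)
except Exception: pass
def c2w(x,y,z):
    a=np.radians(PSI);return np.array([O[0]+x*np.cos(a)-y*np.sin(a),O[1]+x*np.sin(a)+y*np.cos(a),z])
def w2c(p):
    a=np.radians(-PSI);d=p[:2]-O;return np.array([d[0]*np.cos(a)-d[1]*np.sin(a),d[0]*np.sin(a)+d[1]*np.cos(a),p[2]])
def plan(wps,grip,step=25,pos=None,R=None):
    """wps: (x,y,ztip,yaw) in case frame (yaw world)"""
    s=get_state()
    if pos is None: pos=np.array(s['tcp_pos'],float)
    if R is None: R=Ro.from_euler('xyz',s['tool_rot'],degrees=True)
    out=[]
    for x,y,z,yaw in wps:
        tgt=c2w(x,y,z+14)
        cy=R.as_euler('xyz',degrees=True)[2]
        dy=(yaw-cy+180)%360-180
        n=max(1,int(np.ceil(max(np.linalg.norm(tgt-pos)/step,abs(dy)/5.9))))
        for i in range(n):
            d=R.inv().apply((tgt-pos)/(n-i))
            # tool z down: yaw down -> +turn = clockwise
            tz=-dy/n
            r=[round(v,2) for v in (*(d/30),tz/6)]
            out.append(r); pos=pos+R.apply(np.array(r[:3])*30)
            R=R*Ro.from_euler('z',r[3]*6,degrees=True)
        out.append(None)
    k=0
    print("; ".join("|" if r is None else "%g %g %g %g %g"%(*r,grip) for r in out)); print(len([r for r in out if r]),pos.round(1),R.as_euler('xyz',degrees=True).round(2))
def st():
    s=get_state();p=np.array(s['tcp_pos']);c=w2c(p);print(round(s['time_s'],2),'case',c[0].round(1),c[1].round(1),'tip',(c[2]-14).round(1),'rot',np.round(s['tool_rot'],2),'F',np.round(s['ft_force'],1),'w',round(s['gripper_width'],1),'j',np.round(s['joints'],0))
E
python3 - <<'E'
from h import *
plan([(5,-110,310,75)],0)
plan([(5,-110,310,75),(5,-110,270,75)],0)
E
```

```text
0.69 -0.39 -0.18 -0.36 0; 0.7 -0.36 -0.18 -0.36 0; 0.71 -0.33 -0.17 -0.36 0; 0.73 -0.31 -0.18 -0.36 0; 0.74 -0.28 -0.17 -0.36 0; 0.75 -0.25 -0.18 -0.36 0; 0.75 -0.22 -0.17 -0.36 0; 0.76 -0.19 -0.18 -0.36 0; 0.77 -0.16 -0.17 -0.36 0; 0.78 -0.14 -0.18 -0.36 0; 0.78 -0.11 -0.17 -0.36 0; 0.78 -0.08 -0.18 -0.36 0; 0.79 -0.05 -0.17 -0.36 0; 0.79 -0.02 -0.18 -0.36 0; 0.79 0.01 -0.17 -0.36 0; 0.78 0.04 -0.18 -0.36 0; 0.78 0.07 -0.17 -0.36 0; 0.78 0.1 -0.18 -0.36 0; 0.78 0.13 -0.17 -0.36 0; 0.77 0.16 -0.18 -0.36 0; 0.76 0.19 -0.17 -0.36 0; 0.75 0.22 -0.18 -0.36 0; 0.75 0.26 -0.17 -0.36 0; |
23 [ 582.8 -116.   324. ] [1.7999e+02 1.0000e-02 7.5560e+01]
0.69 -0.39 -0.18 -0.36 0; 0.7 -0.36 -0.18 -0.36 0; 0.71 -0.33 -0.17 -0.36 0; 0.73 -0.31 -0.18 -0.36 0; 0.74 -0.28 -0.17 -0.36 0; 0.75 -0.25 -0.18 -0.36 0; 0.75 -0.22 -0.17 -0.36 0; 0.76 -0.19 -0.18 -0.36 0; 0.77 -0.16 -0.17 -0.36 0; 0.78 -0.14 -0.18 -0.36 0; 0.78 -0.11 -0.17 -0.36 0; 0.78 -0.08 -0.18 -0.36 0; 0.79 -0.05 -0.17 -0.36 0; 0.79 -0.02 -0.18 -0.36 0; 0.79 0.01 -0.17 -0.36 0; 0.78 0.04 -0.18 -0.36 0; 0.78 0.07 -0.17 -0.36 0; 0.78 0.1 -0.18 -0.36 0; 0.78 0.13 -0.17 -0.36 0; 0.77 0.16 -0.18 -0.36 0; 0.76 0.19 -0.17 -0.36 0; 0.75 0.22 -0.18 -0.36 0; 0.75 0.26 -0.17 -0.36 0; |; -0 -0 0.67 0.05 0; -0 -0.01 0.66 0.05 0; |
25 [ 582.5 -116.   284.1] [1.7999e+02 1.0000e-02 7.4960e+01]
```

>>> carry_out(steps="0.7 -0.4 -0.45 -0.4 0; 0.7 -0.35 -0.45 -0.4 0; 0.7 -0.35 -0.45 -0.4 0; 0.7 -0.3 -0.45 -0.4 0; 0.75 -0.3 -0.45 -0.4 0; 0.75 -0.25 -0.45 -0.4 0; 0.75 -0.2 -0.45 -0.4 0; 0.75 -0.2 -0.45 -0.4 0; 0.75 -0.15 -0.4 -0.4 0; 0.8 -0.15 0 -0.4 0")

```text
time_s: 2.0
tcp_pos: [404.5, -364.5, 325.0]
tool_rot: [179.8, 0.0, 50.1]
ft_force: [0.1, 0.1, -0.4]
gripper_width: 15.3
```

Run:
```python
from h import *
st()
plan([(5,-110,310,75)],0)
```

```text
2.0 case -102.3 -396.3 tip 311.0 rot [179.85   0.    50.07] F [ 0.1  0.1 -0.4] w 15.3 j [ 50.   7. -15.  84.   2.  89.  -4.]
0.78 -0.06 0 -0.32 0; 0.78 -0.03 0 -0.32 0; 0.78 -0.01 0 -0.32 0; 0.78 0.02 0 -0.32 0; 0.78 0.05 0 -0.32 0; 0.78 0.07 0 -0.32 0; 0.78 0.1 0 -0.32 0; 0.78 0.13 0.01 -0.32 0; 0.77 0.15 0 -0.32 0; 0.77 0.18 0.01 -0.32 0; 0.76 0.2 0 -0.32 0; 0.75 0.23 0.01 -0.32 0; 0.74 0.25 0 -0.32 0; |
13 [ 582.8 -116.1  324. ] [1.7986e+02 7.0000e-02 7.5030e+01]
```

>>> carry_out(steps="0.8 -0.05 0 -0.4 0; 0.8 -0.05 0 -0.4 0; 0.8 0 0 -0.4 0; 0.8 0.05 0 -0.4 0; 0.8 0.05 0 -0.4 0; 0.8 0.1 0 -0.4 0; 0.8 0.1 0 -0.4 0; 0.8 0.15 0 -0.4 0; 0.75 0.2 0 -0.4 0; 0.75 0.2 0 -0.4 0")

```text
time_s: 3.0
tcp_pos: [540.8, -167.4, 323.0]
tool_rot: [180.0, 0.0, 74.1]
ft_force: [1.2, -0.5, -0.3]
gripper_width: 0.6
```

Run:
```python
from h import *
st()
plan([(5,-110,310,75),(5,-110,270,75)],0)
p,d=snapshot("scene");cv2.imwrite("pics/s1.png",p)
```

```text
3.0 case -22.1 -170.5 tip 309.0 rot [179.99   0.    74.08] F [ 1.2 -0.5 -0.3] w 0.6 j [ 35.  11. -27.  80.   5.  90.  -7.]
0.68 0.29 -0.01 -0.05 0; 0.67 0.3 -0.01 -0.05 0; 0.68 0.29 -0.01 -0.05 0; |; -0 0 0.67 -0 0; -0 0 0.66 -0 0; |
5 [ 582.6 -115.8  284. ] [179.99   0.    74.98]
```

View pics/s1.png

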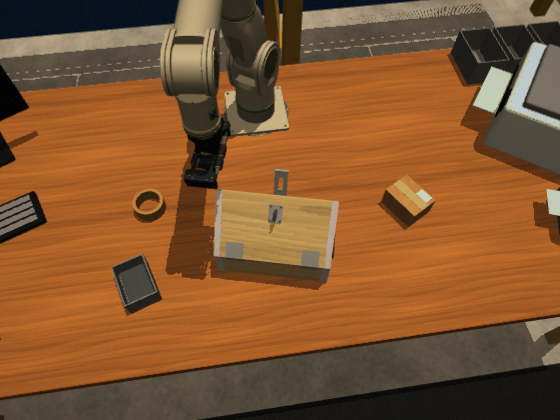

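>>> carry_out(steps="0.7 0.3 0 0 0; 0.7 0.3 0 -0.1 0; 0.6 0.3 0 0 0; 0 0 0.4 0 0; 0 0 0.4 0 0; 0 0 0.4 0 0; 0 0 0 0 0")

```text
time_s: 3.75
tcp_pos: [580.8, -119.6, 284.7]
tool_rot: [-179.8, 0.1, 74.4]
ft_force: [0.1, -0.0, -0.1]
gripper_width: 0.4
```

Run:
```python
from h import *
st()
w=[]
for th in(.87,.65,.43,.22,0):
    r=185;w.append((100-(r*np.cos(th)-12*np.sin(th))+15,-110,118+r*np.sin(th)+12*np.cos(th)-2,75))
print(np.round(w,1));plan(w,0,12)
```

```text
3.75 case 4.2 -114.0 tip 270.7 rot [-1.7981e+02  5.0000e-02  7.4410e+01] F [ 0.1 -0.  -0.1] w 0.4 j [ 30.  16. -28.  80.   7.  87. -14.]
[[   4.9 -110.   265.1   75. ]
 [ -25.  -110.   237.5   75. ]
 [ -48.2 -110.   204.    75. ]
 [ -62.9 -110.   168.1   75. ]
 [ -70.  -110.   128.    75. ]]
0.13 0.02 0.18 -0.1 0; |; 0 -0.25 0.23 0 0; 0 -0.25 0.23 0 0; 0 -0.24 0.23 0 0; 0.01 -0.25 0.24 0 0; |; -0 -0.19 0.28 0 0; -0 -0.19 0.28 0 0; -0 -0.19 0.28 0 0; -0 -0.2 0.28 0 0; |; 0 -0.12 0.3 0 0; 0 -0.12 0.3 0 0; 0 -0.12 0.3 0 0; 0 -0.13 0.3 0 0; |; 0 -0.06 0.33 0 0; 0 -0.06 0.33 0 0; 0 -0.05 0.34 0 0; 0 -0.06 0.33 0 0; |
17 [510.2 -96.5 142.1] [-1.7981e+02  5.0000e-02  7.5010e+01]
```

>>> carry_out(steps="0.1 0 0.2 -0.1 0; 0 -0.25 0.25 0 0; 0 -0.25 0.25 0 0; 0 -0.25 0.25 0 0; 0 -0.25 0.25 0 0; 0 -0.2 0.3 0 0; 0 -0.2 0.3 0 0; 0 -0.2 0.25 0 0")

```text
time_s: 4.55
tcp_pos: [534.4, -102.6, 227.1]
tool_rot: [-179.8, 0.1, 75.1]
ft_force: [-18.1, 4.6, 18.1]
gripper_width: 0.4
```

Run:
```python
from h import *
st()
p,d=snapshot("scene");cv2.imwrite("pics/s2.png",p)
c=calibration("scene")
for r in spot_point("scene","lid_edge")[:2]: print(r["p"],w2c(c["R"].T@(np.array(r["centre"])-c["t"])))
```

```text
4.55 case -45.1 -109.7 tip 213.1 rot [-1.7985e+02  6.0000e-02  7.5120e+01] F [-18.1   4.6  18.1] w 0.4 j [ 32.  10. -29.  93.   5.  79. -13.]
0.57 [-53.48273232   2.48940477 247.36187695]
```

View pics/s2.png

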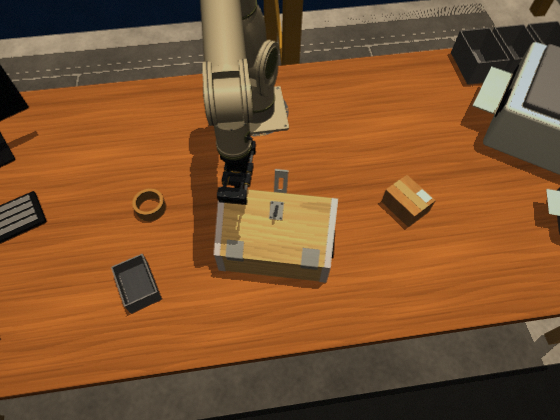

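Run:
```python
from h import *
p,d=snapshot("top");c=calibration("top")
cv2.imwrite("pics/t2.png",cv2.resize(p[120:270,190:390],(800,600),interpolation=cv2.INTER_CUBIC))
def cloud(d,c):
    v,u=np.mgrid[0:420,0:560]
    pts=np.stack([u,v],-1).reshape(-1,1,2).astype(float)
    un=cv2.undistortPoints(pts,c["mtx"],np.array([c["k1"],0,0,0.]))[:,0]
    P=np.c_[un,np.ones(len(un))]*d.reshape(-1,1)
    return ((P-c["t"])@c["R"]).reshape(420,560,3)
W=cloud(d,c)
C=np.apply_along_axis(w2c,2,W)
# profile on lid at y in 60..140
m=(d>0)&(C[...,1]>50)&(C[...,1]<120)&(abs(C[...,0])<150)&(C[...,2]>60)
q=C[m]
for x in range(-110,121,10):
    k=q[(q[:,0]>=x)&(q[:,0]<x+10)]
    if len(k):print(x+5,len(k),np.percentile(k[:,2],[5,50,95]).round(0))
p,d=snapshot("scene");cv2.imwrite("pics/s2z.png",cv2.resize(p[120:270,180:380],(800,600),interpolation=cv2.INTER_CUBIC))
```

```text
-95 100 [ 66. 115. 124.]
-85 20 [ 73. 118. 122.]
-75 61 [67. 71. 75.]
-65 61 [68. 71. 76.]
-55 146 [ 67. 239. 247.]
-45 127 [ 69. 237. 246.]
-35 132 [ 69. 232. 239.]
-25 78 [ 69. 227. 231.]
-15 61 [216. 221. 225.]
-5 65 [210. 213. 218.]
5 61 [203. 206. 211.]
15 57 [195. 199. 203.]
25 58 [187. 192. 196.]
35 59 [179. 183. 189.]
45 54 [172. 176. 181.]
55 55 [165. 169. 173.]
65 52 [158. 162. 166.]
75 54 [152. 156. 160.]
85 50 [144. 149. 153.]
95 51 [135. 141. 145.]
105 46 [128. 134. 137.]
115 6 [126. 128. 130.]
```

View pics/t2.png

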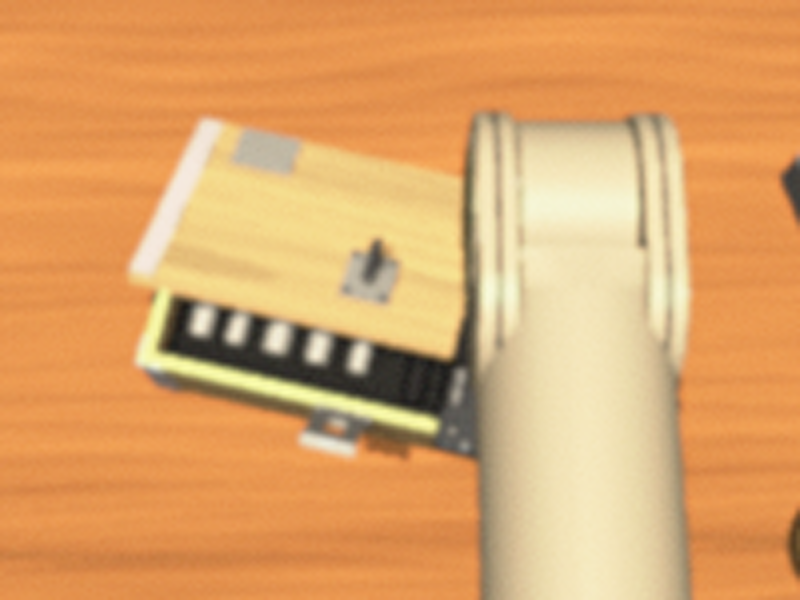

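View pics/s2z.png

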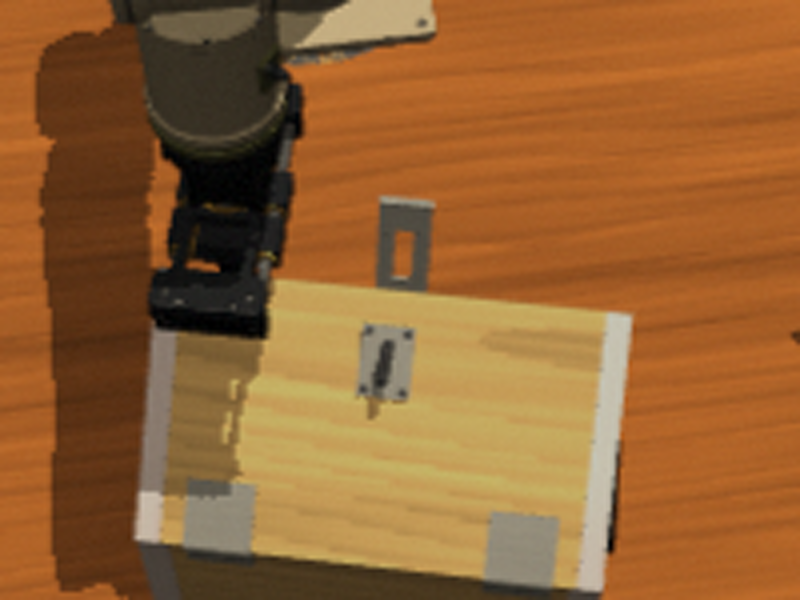

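Run:
```python
from h import *
st()
p,d=snapshot("wrist");cv2.imwrite("pics/w2.png",p);c=calibration("wrist");print(c)
v=[(u,w,d[w,u]) for w in range(20,420,40) for u in range(20,560,60)]
print(np.round(d[20:420:40,20:560:60]))
p,d=snapshot("scene");print(get_state()['moment'])
```

```text
4.75 case -46.2 -109.7 tip 211.8 rot [-1.7964e+02  6.0000e-02  7.5130e+01] F [-18.    3.6  11.6] w 0.5 j [ 32.  10. -29.  93.   5.  79. -13.]
{'mtx': array([[358.17725353,   0.        , 275.93720014],
       [  0.        , 358.17725353, 210.55309076],
       [  0.        ,   0.        ,   1.        ]]), 'k1': -0.09290420126543393, 'R': array([[ 0.96650482, -0.25654945, -0.00712854],
       [-0.24443478, -0.92862095,  0.27913218],
       [-0.07823092, -0.26804013, -0.96022623]]), 't': array([-538.98571501,   -5.16458064,  426.79113726])}
[[364. 156. 192. 366. 147. 159. 144. 216. 363.]
 [377. 161. 378. 250. 151. 162. 187. 225. 375.]
 [389. 388. 391. 391. 155. 172. 199. 235. 385.]
 [402. 402. 402. 401. 159. 179. 207. 245. 398.]
 [416. 415. 415. 415. 165. 185. 214. 257. 412.]
 [429. 429. 429. 430. 171. 192. 223. 267. 425.]
 [446. 445.   0.  94. 158.  94.  94. 285. 441.]
 [ 84.  86.  77.  76.  85.  77.  76.  84.  85.]
 [103. 479.  81.  79. 108.  80.  80. 475. 477.]
 [ 64.  66.  68.  68.  68.  69.  68.  67.  66.]]
[1.0496075  4.431666   0.02242428]
```

View pics/w2.png

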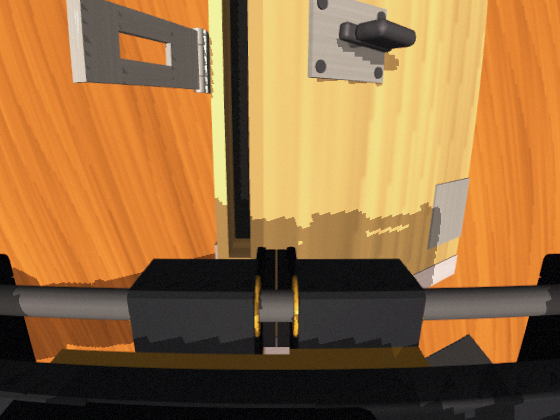

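Run:
```python
from h import *
c=calibration("wrist");s=get_state()
R=Ro.from_euler('xyz',s['tool_rot'],degrees=True);T=np.array(s['tcp_pos'])
def pr(X):
    q=c["R"]@X+c["t"];k=cv2.projectPoints(q.reshape(1,1,3),np.zeros(3),np.zeros(3),c["mtx"],np.array([c["k1"],0,0,0.]))[0].ravel();return k.round(0),q[2].round(0)
print("cam",w2c(-c["R"].T@c["t"]))
for z in(14,0,-5,-20,-40): print("tool z",z,pr(T+R.apply([0,0,z])))
th=.64
for y in(-170,0,170):
  for r in(0,200):
    print("lid",y,r,pr(c2w(100-(r*np.cos(th)-12*np.sin(th)),y,118+r*np.sin(th)+12*np.cos(th))))
p,d=snapshot("wrist")
for v in (230,240,245,250,255,260,270,280): print(v,d[v,245:320:5].round(0))
```

```text
cam [-46.32448231 -33.40140152 407.41235745]
tool z 14 (array([278., 243.]), np.float64(209.0))
tool z 0 (array([278., 252.]), np.float64(196.0))
tool z -5 (array([278., 255.]), np.float64(191.0))
tool z -20 (array([278., 268.]), np.float64(176.0))
tool z -40 (array([278., 287.]), np.float64(157.0))
lid -170 0 (array([453., 272.]), np.float64(306.0))
lid -170 200 (array([264., 369.]), np.float64(192.0))
lid 0 0 (array([481.,  67.]), np.float64(258.0))
lid 0 200 (array([262.,  25.]), np.float64(145.0))
lid 170 0 (array([ 487., -157.]), np.float64(211.0))
lid 170 200 (array([ 268., -173.]), np.float64(97.0))
230 [358. 180. 176. 173. 171. 173. 177. 178. 179. 181. 183. 184. 188. 189.
 190.]
240 [354. 181. 177. 174. 172. 175. 176. 178. 181. 184. 183. 186. 188. 191.
 193.]
245 [342. 183. 178. 174. 173. 175. 177. 179. 182. 182. 186. 187. 190. 191.
 194.]
250 [329. 184. 179. 170. 170. 175. 173. 173. 172. 169. 186. 188. 191. 194.
 195.]
255 [319. 185. 181. 164. 168. 168. 169. 167. 168. 163. 163. 190. 192. 193.
 196.]
260 [ 94.  94.  94. 158. 162. 162. 166. 161. 162. 159.  94.  94.  93.  94.
  93.]
270 [ 88.  88.  89. 148. 152. 153. 166. 153. 152. 150.  91.  88.  88.  87.
  87.]
280 [ 83.  83.  82. 141. 144. 143. 166. 144. 144. 140.  85.  83.  83.  83.
  83.]
```

>>> carry_out(steps="0 0.1 -0.4 0 0; 0 0.1 -0.4 0 0; 0 0 -0.5 0 0; 0 0 -0.5 0 0; 0 0 -0.5 0 0; 0 0 0 0 0")

```text
time_s: 5.5
tcp_pos: [543.5, -105.0, 297.5]
tool_rot: [179.8, -0.0, 75.1]
ft_force: [-0.2, -0.1, -0.3]
gripper_width: 0.2
```

Run:
```python
from h import *
st()
p,d=snapshot("wrist");cv2.imwrite("pics/w3.png",p);np.save("pics/w3.npy",d)
for v in (230,240,245,250,255,260,270,280): print(v,d[v,245:320:5].round(0))
```

```text
5.5 case -35.7 -109.6 tip 283.5 rot [ 1.7975e+02 -1.0000e-02  7.5090e+01] F [-0.2 -0.1 -0.3] w 0.2 j [ 32.  10. -29.  85.   5.  86. -12.]
230 [253. 246. 248. 252.   0. 256. 259. 262. 265. 269. 270. 274. 277. 281.
 284.]
240 [256. 250. 251. 252. 255. 258. 261. 265. 267. 269. 274. 277. 279. 283.
 287.]
245 [255. 250. 251. 254. 256. 259. 264. 265. 267. 273. 275. 278. 280. 284.
 288.]
250 [257. 253. 252. 168. 171. 174. 174. 173. 174. 170. 275. 279. 283. 287.
 288.]
255 [260. 254. 253. 164. 168. 168. 168. 168. 168. 164. 165. 280. 283. 287.
 290.]
260 [ 93.  93.  94. 158. 162. 163. 162. 162. 163. 158.  95.  94.  93.  93.
  93.]
270 [ 88.  89.  88. 148. 152. 153. 162. 152. 153. 149.  91.  89.  88.  88.
  89.]
280 [ 83.  83.  83. 140. 143. 142. 162. 145. 144. 140.  86.  83.  83.  84.
  82.]
```

View pics/w3.png

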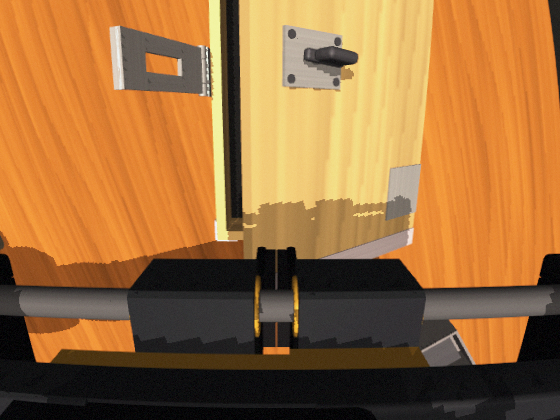

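>>> carry_out(steps="0 0.5 0 0 40; 0 0.3 0 0 40; 0 0.2 0 0 40; 0 0 0 0 40; 0 0 0 0 40")

```text
time_s: 6.05
tcp_pos: [571.1, -112.5, 294.2]
tool_rot: [-180.0, -0.0, 75.1]
ft_force: [0.4, -0.6, -0.4]
gripper_width: 32.6
```

Run:
```python
from h import *
st()
p,d=snapshot("wrist");cv2.imwrite("pics/w4.png",p);np.save("pics/w4.npy",d)
for v in (220,230,240,250,260,270,280): print(v,d[v,160:320:6].round(0))
```

```text
6.05 case -7.1 -109.6 tip 280.2 rot [-1.7996e+02 -1.0000e-02  7.5100e+01] F [ 0.4 -0.6 -0.4] w 32.6 j [ 30.  14. -29.  81.   7.  87. -13.]
220 [501. 501. 501. 499. 500. 375. 375. 251. 242. 242. 245. 249. 252. 256.
 258. 262. 265. 268. 272. 274. 278. 283. 285. 290. 294. 299. 302.]
230 [502. 503. 504. 503. 503. 380. 379. 384. 246. 246. 247. 251. 253. 258.
 260. 264. 267. 271. 275. 278. 280. 285. 289. 293. 296. 301. 305.]
240 [506. 507. 506. 507. 507. 383. 382. 380. 248. 247. 249. 251. 256. 259.
 262. 266. 269. 272. 275. 279. 282. 286. 290. 295. 298. 303. 309.]
250 [511. 512. 513. 512. 511. 513. 512. 512. 251. 249. 251. 171. 171. 174.
 265. 267. 271. 274. 278. 282. 286. 289. 294. 299. 302. 173. 174.]
260 [ 93.  95.  94.  93.  93.  94.  94. 516. 254. 251. 158. 159. 162. 162.
 266. 269. 274. 277. 281. 284. 288. 290. 294. 299. 302. 169. 161.]
270 [ 87.  87.  88.  87.  87.  88.  94. 520. 256. 150. 148. 151. 152. 151.
 268. 271. 275. 278. 281. 285. 288. 295. 297. 302. 307. 170. 153.]
280 [ 83.  83.  83.  82.  83.  86.  89. 525. 140. 140. 141. 143. 143. 153.
 270. 273. 276. 279. 284. 289. 292. 525. 524. 526. 525. 170. 150.]
```

View pics/w4.png

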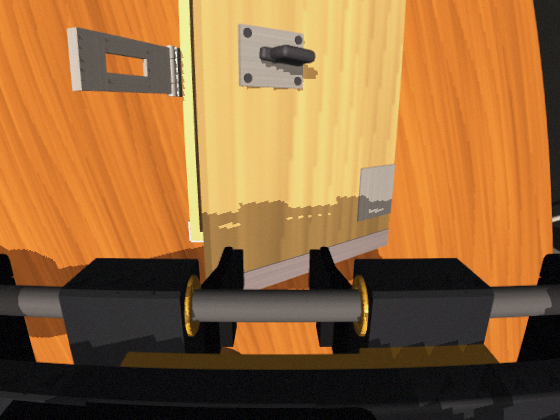

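```bash
cat >> h.py <<'E'
def cloud(d,c):
    v,u=np.mgrid[0:420,0:560]
    pts=np.stack([u,v],-1).reshape(-1,1,2).astype(float)
    un=cv2.undistortPoints(pts,c["mtx"],np.array([c["k1"],0,0,0.]))[:,0]
    P=np.c_[un,np.ones(len(un))]*d.reshape(-1,1)
    W=((P-c["t"])@c["R"])
    a=np.radians(-PSI);q=W[:,:2]-O
    return np.c_[q[:,0]*np.cos(a)-q[:,1]*np.sin(a),q[:,0]*np.sin(a)+q[:,1]*np.cos(a),W[:,2]].reshape(420,560,3)
E
python3 - <<'E'
from h import *
st()
c=calibration("wrist");p,d=snapshot("wrist");C=cloud(d,c)
print("bench",C[200,40],C[300,60],C[150,520])
print("case rim",C[200,196],C[120,192])
for v in(246,248,250,252,256): print(v,C[v,232].round(1),C[v,320].round(1))
print("lid",[C[v,u].round(0).tolist() for v,u in((200,210),(200,250),(200,300),(200,350))])
p,d=snapshot("scene");cv2.imwrite("pics/s4.png",cv2.resize(p[100:250,160:360],(800,600),interpolation=cv2.INTER_CUBIC));C2=cloud(d,calibration("scene"))
m=(d>0)&(abs(C2[...,0]+7)<60)&(abs(C2[...,1]+109)<30)&(C2[...,2]>265)
v,u=np.nonzero(m);i=np.argsort(C2[m][:,2])[:10];print(np.c_[u,v][i].tolist(),C2[m][i].round(0).tolist())
E
```

```text
6.1 case -7.1 -109.6 tip 280.4 rot [-179.98   -0.     75.1 ] F [-0.4  1.2 -0.7] w 35.1 j [ 30.  14. -29.  81.   7.  87. -13.]
bench [-346.9050105  -156.755024      0.45166696] [-56.43371377 -74.11889388 408.24604246] [330.62912518 -82.90089094  -1.62467165]
case rim [ -91.58748764 -126.45432478  116.6803714 ] [-90.94150967 -45.07914876 118.0324453 ]
246 [ -39.9 -129.9  235.5] [  30.5 -150.7  183. ]
248 [ -39.8 -130.7  237.4] [  30.3 -151.7  185.1]
250 [ -29.7 -100.6  313.8] [ 13.1 -99.9 315.3]
252 [ -29.3 -100.2  317.3] [  12.9 -100.1  317.3]
256 [ -28.7 -100.1  322.4] [  12.5 -100.7  320.6]
lid [[-52.0, -93.0, 246.0], [-27.0, -98.0, 226.0], [11.0, -105.0, 199.0], [58.0, -114.0, 164.0]]
[[234, 175], [235, 175], [237, 175], [233, 174], [236, 175], [236, 174], [235, 174], [234, 174], [237, 174], [233, 173]] [[-28.0, -113.0, 346.0], [-26.0, -110.0, 349.0], [-26.0, -105.0, 349.0], [-28.0, -115.0, 350.0], [-25.0, -107.0, 350.0], [-28.0, -107.0, 352.0], [-27.0, -110.0, 352.0], [-26.0, -112.0, 353.0], [-27.0, -104.0, 353.0], [-26.0, -115.0, 357.0]]
```

View pics/s4.png

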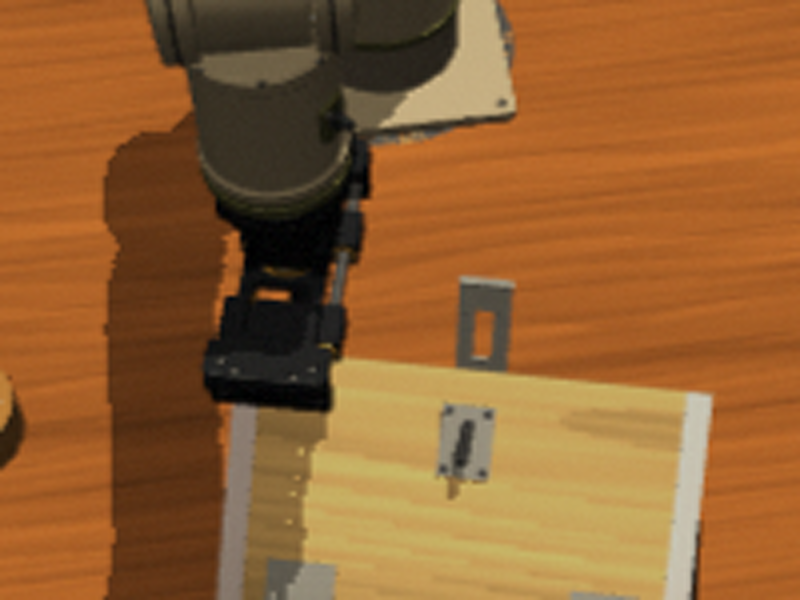

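```bash
sed -i 's/tgt=c2w(x,y,z+14)/tgt=c2w(x,y,z-18)/; s/(c\[2\]-14)/(c[2]+18)/' h.py
python3 - <<'E'
from h import *
st()
w=[(-10,-110,265,75)]
for th in(.6,.4,.2,0):
    r=170;w.append((100-(r*np.cos(th)-12*np.sin(th))+9.5,-110,118+r*np.sin(th)+12*np.cos(th)-2,75))
print(np.round(w,1));plan(w,0,12)
E
```

```text
6.2 case -7.1 -109.7 tip 312.7 rot [1.7999e+02 1.0000e-02 7.5090e+01] F [ 0.4 -0.7  0.1] w 38.5 j [ 30.  14. -29.  81.   7.  87. -13.]
[[ -10.  -110.   265.    75. ]
 [ -24.  -110.   221.9   75. ]
 [ -42.4 -110.   193.3   75. ]
 [ -54.7 -110.   161.5   75. ]
 [ -60.5 -110.   128.    75. ]]
-0 -0.02 0.4 0 0; -0 -0.03 0.4 0 0; -0.01 -0.02 0.39 0 0; -0 -0.03 0.4 0 0; |; 0 -0.12 0.36 0 0; 0 -0.12 0.36 0 0; 0 -0.11 0.36 0 0; 0 -0.12 0.36 0 0; |; 0 -0.2 0.32 0.01 0; 0 -0.2 0.32 0.01 0; 0 -0.21 0.31 0.01 0; |; 0 -0.14 0.35 -0 0; 0 -0.14 0.35 -0 0; 0 -0.13 0.36 -0 0; |; 0 -0.06 0.37 -0 0; 0 -0.07 0.37 -0 0; 0 -0.06 0.38 -0 0; |
17 [519.5 -99.1 109.9] [1.7999e+02 1.0000e-02 7.4910e+01]
```

>>> carry_out(steps="0 0 0.4 0 0; 0 0 0.4 0 0; 0 -0.05 0.4 0 0; 0 -0.05 0.4 0 0; 0 -0.1 0.35 0 0; 0 -0.1 0.35 0 0; 0 -0.1 0.35 0 0; 0 -0.1 0.35 0 0; 0 -0.2 0.3 0 0; 0 0 0 0 0")

```text
time_s: 7.2
tcp_pos: [549.9, -107.0, 194.3]
tool_rot: [-179.9, 0.0, 75.1]
ft_force: [-0.4, 0.8, -0.3]
gripper_width: 0.5
```

Run:
```python
from h import *
st()
c=calibration("wrist");p,d=snapshot("wrist");cv2.imwrite("pics/w5.png",p);C=cloud(d,c)
print("lid",[C[150,u].round(0).tolist() for u in range(200,420,20)])
```

```text
7.2 case -28.9 -109.9 tip 212.3 rot [-1.7991e+02  2.0000e-02  7.5100e+01] F [-0.4  0.8 -0.3] w 0.5 j [ 31.  14. -29.  93.   7.  75. -14.]
lid [[-62.0, -51.0, 227.0], [-54.0, -51.0, 222.0], [-46.0, -52.0, 219.0], [-37.0, -52.0, 213.0], [-28.0, -53.0, 207.0], [-19.0, -54.0, 201.0], [-8.0, -54.0, 195.0], [3.0, -55.0, 188.0], [15.0, -56.0, 182.0], [29.0, -57.0, 173.0], [43.0, -57.0, 166.0]]
```

View pics/w5.png

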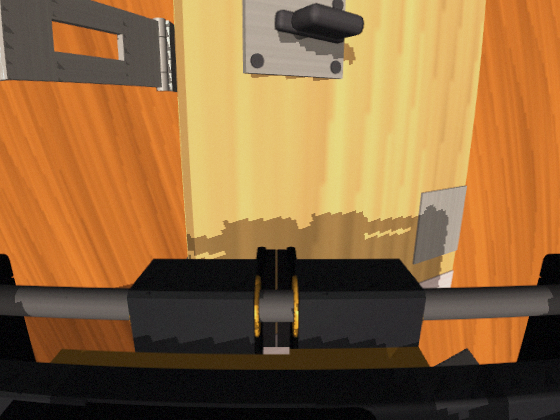

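>>> carry_out(steps="0 -0.2 0.3 0 0; 0 -0.2 0.3 0 0; 0 -0.15 0.35 0 0; 0 -0.15 0.35 0 0; 0 -0.1 0.35 0 0; 0 -0.05 0.35 0 0; 0 -0.05 0.35 0 0; 0 0 0 0 0")

```text
time_s: 8.05
tcp_pos: [523.8, -100.2, 123.1]
tool_rot: [-179.8, 0.0, 75.1]
ft_force: [-0.6, -0.1, -0.1]
gripper_width: 0.3
```

Run:
```python
from h import *
st()
```

```text
8.05 case -56.0 -110.1 tip 141.1 rot [-1.7984e+02  1.0000e-02  7.5090e+01] F [-0.6 -0.1 -0.1] w 0.3 j [ 32.  14. -29. 102.   7.  66. -15.]
```

>>> carry_out(steps="0 0 0.2 0 0; 0 0 0.1 0 0; 0 0 0.1 0 0; 0 0 0.05 0 0; 0 0 0 0 0")

```text
time_s: 8.55
tcp_pos: [525.0, -100.3, 111.4]
tool_rot: [180.0, 0.0, 75.1]
ft_force: [1.0, -1.0, -0.0]
gripper_width: 0.3
```

Run:
```python
from h import *
st()
c=calibration("wrist");p,d=snapshot("wrist");C=cloud(d,c)
print("lid",[C[150,u].round(0).tolist() for u in range(200,420,20)])
```

```text
8.55 case -54.7 -109.9 tip 129.4 rot [179.99   0.    75.09] F [ 1. -1. -0.] w 0.3 j [ 32.  14. -29. 103.   8.  65. -15.]
lid [[-90.0, -52.0, 131.0], [-81.0, -53.0, 130.0], [-72.0, -53.0, 130.0], [-63.0, -53.0, 130.0], [-54.0, -53.0, 129.0], [-45.0, -53.0, 129.0], [-36.0, -52.0, 130.0], [-27.0, -52.0, 131.0], [-18.0, -52.0, 130.0], [-8.0, -52.0, 130.0], [1.0, -52.0, 130.0]]
```

>>> carry_out(steps="0 0 0.1 0 0; 0 0 0.05 0 0; 0 0 0 0 0")

```text
time_s: 8.9
tcp_pos: [525.5, -100.5, 110.6]
tool_rot: [179.9, 0.1, 75.1]
ft_force: [-16.6, 2.5, 35.8]
gripper_width: 0.8
```

Run:
```python
from h import *
st()
```

```text
8.9 case -54.3 -109.9 tip 128.6 rot [1.7989e+02 8.0000e-02 7.5070e+01] F [-16.6   2.5  35.8] w 0.8 j [ 32.  14. -29. 103.   8.  65. -15.]
```

>>> carry_out(steps="0 0 -0.3 0 0; 0 0 -0.6 0 0; 0 0 -0.8 0 0; 0 0 -0.8 0 0; 0 0 -0.8 0 0; 0 0 0 0 0")

```text
time_s: 9.5
tcp_pos: [526.8, -100.5, 209.4]
tool_rot: [179.7, -0.0, 75.1]
ft_force: [0.9, 0.2, 0.6]
gripper_width: 0.6
```

```bash
sed -i 's/z-18)/z-19)/; s/(c\[2\]+18)/(c[2]+19)/' h.py
python3 - <<'E'
from h import *
st()
for n in("wrist","scene","top"):
    c=calibration(n);p,d=snapshot(n);cv2.imwrite(f"pics/{n}6.png",p)
    for m in("lid_edge","lid_hinge","hasp_hinge","hasp_end","button_top"):
        for r in spot_point(n,m)[:1]:
            W=c["R"].T@(np.array(r["centre"])-c["t"]);print(n,m,round(r["p"],2),W.round(1),w2c(W).round(1))
    if n=="wrist":
        C=cloud(d,c);np.save("pics/C6.npy",C)
st()
E
```

```text
9.5 case -53.0 -109.6 tip 228.4 rot [179.68  -0.    75.08] F [0.9 0.2 0.6] w 0.6 j [ 32.  10. -29.  96.   5.  76. -13.]
wrist lid_edge 0.92 [511.1  19.6 130. ] [-99.5   2.2 130. ]
wrist lid_hinge 0.68 [704.6 -34.4 116.8] [101.4   0.6 116.8]
wrist hasp_hinge 0.71 [507.9  17.6 136. ] [-102.    -0.5  136. ]
wrist hasp_end 0.96 [473.7  29.7 235.4] [-138.2    2.3  235.4]
wrist button_top 0.96 [558.4   6.7 167.8] [-50.4   2.1 167.8]
scene lid_edge 0.67 [511.2  21.  127.8] [-99.7   3.7 127.8]
scene lid_hinge 0.55 [705.9 -30.6 122.6] [101.7   4.6 122.6]
scene hasp_hinge 0.66 [508.1  20.2 137.7] [-102.5    2.   137.7]
scene hasp_end 0.68 [473.6  29.6 240.3] [-138.2    2.2  240.3]
scene button_top 0.56 [560.2   7.2 163.7] [-48.7   3.1 163.7]
top lid_edge 0.57 [514.2  16.4 128.5] [-95.6   0.  128.5]
top lid_hinge 0.78 [705.5 -31.8 115.6] [101.6   3.3 115.6]
top hasp_hinge 0.87 [504.1  19.4 136.3] [-106.1    0.3  136.3]
top hasp_end 0.49 [473.5  25.8 231.5] [-137.3   -1.6  231.5]
top button_top 0.39 [557.2   2.9 163.3] [-50.6  -1.8 163.3]
10.4 case -54.8 -109.9 tip 225.1 rot [179.99   0.    75.09] F [-0.2  0.5  0. ] w 0.6 j [ 32.  10. -29.  96.   5.  76. -13.]
```

View pics/wrist6.png

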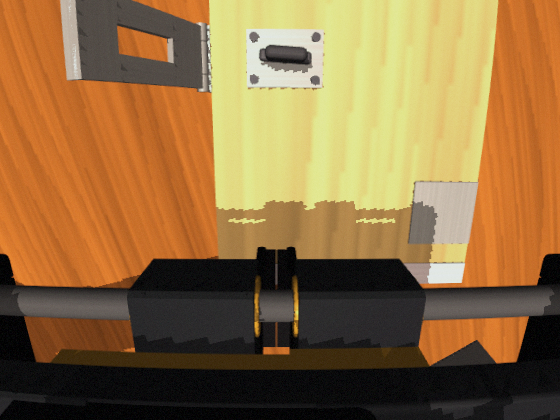

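```bash
python3 - <<'E'
from h import *
C=np.load("pics/C6.npy")
# front edge points of the lid: per row, first column where z>120 after bench, rows 0..240
xs=[];ys=[]
for v in range(100,245,5):
    r=C[v]; u=[k for k in range(200,260) if 125<r[k,2]<135]
    if u: xs.append(r[u[0],0]);ys.append(r[u[0],1])
k=np.polyfit(ys,xs,1);print("edge slope deg",np.degrees(k[0]),"x at0",k[1])
json.dump([[607.0,-7.8],-15.1],open("case.json","w"))
E
python3 - <<'E'
from h import *
st();plan([(-180,-110,220,120),(-180,0,215,165)],0,22)
E
```

```text
edge slope deg -0.29419889274396827 x at0 -99.33200059980385
10.4 case -55.1 -110.7 tip 225.1 rot [179.99   0.    75.09] F [-0.2  0.5  0. ] w 0.6 j [ 32.  10. -29.  96.   5.  76. -13.]
0 -0.52 0.02 -0.94 0; 0.06 -0.52 0.02 -0.94 0; 0.11 -0.51 0.02 -0.94 0; 0.16 -0.5 0.02 -0.94 0; 0.2 -0.48 0.02 -0.94 0; 0.25 -0.45 0.02 -0.94 0; 0.29 -0.43 0.02 -0.94 0; 0.33 -0.4 0.03 -0.94 0; |; 0.32 0.33 0.02 -0.93 0; 0.29 0.36 0.02 -0.93 0; 0.25 0.38 0.02 -0.93 0; 0.22 0.4 0.02 -0.93 0; 0.18 0.42 0.02 -0.93 0; 0.13 0.44 0.02 -0.93 0; 0.09 0.45 0.02 -0.93 0; 0.04 0.46 0.03 -0.93 0; |
16 [433.3  39.1 195.9] [-1.8000e+02  1.0000e-02  1.6485e+02]
```

>>> carry_out(steps="0 -0.5 0 -0.95 0; 0.05 -0.5 0 -0.95 0; 0.1 -0.5 0 -0.95 0; 0.15 -0.5 0 -0.95 0; 0.2 -0.5 0 -0.95 0; 0.25 -0.45 0 -0.95 0; 0.3 -0.45 0 -0.95 0; 0.35 -0.4 0.1 -0.95 0; 0 0 0 0 0")

```text
time_s: 11.3
tcp_pos: [403.2, -68.0, 203.0]
tool_rot: [-180.0, 0.0, 120.8]
ft_force: [-0.0, 0.8, 0.0]
gripper_width: 0.0
```

Run:
```python
from h import *
st();plan([(-180,0,215,165)],0,22)
```

```text
11.3 case -181.1 -111.2 tip 222.0 rot [-1.7996e+02  5.0000e-02  1.2080e+02] F [-0.   0.8  0. ] w 0.0 j [ 36.  -8. -30. 112.  -4.  75.  38.]
0.32 0.34 0.03 -0.92 0; 0.29 0.36 0.03 -0.92 0; 0.25 0.39 0.03 -0.92 0; 0.21 0.41 0.03 -0.92 0; 0.17 0.43 0.03 -0.92 0; 0.13 0.45 0.03 -0.92 0; 0.08 0.46 0.03 -0.92 0; 0.03 0.46 0.02 -0.92 0; |
8 [433.4  39.1 196. ] [-1.7994e+02  1.0000e-02  1.6496e+02]
```

>>> carry_out(steps="0.3 0.35 0 -0.9 0; 0.3 0.35 0 -0.95 0; 0.25 0.4 0 -0.9 0; 0.2 0.4 0.05 -0.95 0; 0.15 0.45 0.05 -0.9 0; 0.15 0.45 0.05 -0.9 0; 0.1 0.45 0.05 -0.9 0; 0.05 0.45 0.05 -0.95 0; 0 0 0 0 0")

```text
time_s: 12.2
tcp_pos: [434.9, 40.3, 195.6]
tool_rot: [180.0, 0.0, 164.9]
ft_force: [0.4, 0.2, 0.8]
gripper_width: 0.7
```

Run:
```python
from h import *
st()
p,d=snapshot("scene");cv2.imwrite("pics/s7.png",cv2.resize(p[100:250,160:360],(800,600),interpolation=cv2.INTER_CUBIC))
w=[(-155,0,215,165)]
r=100;hf=9.7
for f in(1.57,1.3,1.0,.75,.5,.25,0):
    x=-105+r*np.cos(f)-2*np.sin(f)-hf; z=135+r*np.sin(f)+2*np.cos(f)
    w.append((x,0,z,165))
w[1]=(w[1][0]-5,0,220,165)
print(np.round(w,1));plan(w,0,15)
```

```text
12.2 case -178.7 1.6 tip 214.6 rot [1.7995e+02 1.0000e-02 1.6489e+02] F [0.4 0.2 0.8] w 0.7 j [ 27.  -3. -36. 109.  -2.  73.  66.]
[[-155.     0.   215.   165. ]
 [-121.6    0.   220.   165. ]
 [ -89.9    0.   231.9  165. ]
 [ -62.4    0.   220.2  165. ]
 [ -42.9    0.   204.6  165. ]
 [ -27.9    0.   184.7  165. ]
 [ -18.3    0.   161.7  165. ]
 [ -14.7    0.   137.   165. ]]
-0.39 -0.01 -0.01 -0.03 0; -0.4 -0 -0 -0.03 0; |; -0.37 -0 -0.06 0 0; -0.37 -0 -0.06 0 0; -0.37 -0 -0.05 0 0; |; -0.35 -0 -0.13 0 0; -0.35 -0 -0.13 0 0; -0.36 -0.01 -0.14 0 0; |; -0.46 0 0.2 0 0; -0.46 0 0.19 0 0; |; -0.32 0 0.26 0 0; -0.32 0 0.26 0 0; |; -0.25 0 0.33 0 0; -0.25 0 0.34 0 0; |; -0.16 -0 0.38 0 0; -0.16 -0 0.38 0 0; |; -0.06 -0 0.41 0 0; -0.06 -0 0.42 0 0; |
18 [592.7  -3.9 117.9] [179.98  -0.   165.01]
```

View pics/s7.png

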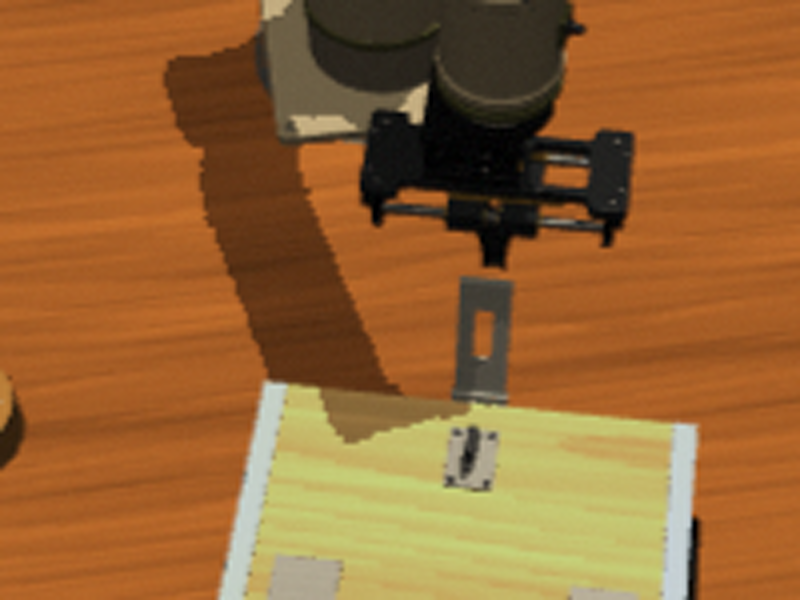

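>>> carry_out(steps="-0.4 0 0 0 0; -0.4 0 0 0 0; -0.35 -0.03 0 0 0; -0.35 -0.02 0 0 0; -0.4 0 -0.05 0 0; -0.35 0 -0.05 0 0; -0.35 0 -0.05 0 0; -0.25 0 0 0 0; 0 0 0 0 0")

```text
time_s: 13.15
tcp_pos: [517.1, 14.6, 199.9]
tool_rot: [180.0, -0.0, 164.8]
ft_force: [0.8, -1.0, -0.0]
gripper_width: 0.1
```

Run:
```python
from h import *
st()
p,d=snapshot("scene");cv2.imwrite("pics/s8.png",cv2.resize(p[100:250,160:360],(800,600),interpolation=cv2.INTER_CUBIC))
c=calibration("scene")
for r in spot_point("scene","hasp_end")[:2]: print(r["p"],w2c(c["R"].T@(np.array(r["centre"])-c["t"])).round(0))
p,d=snapshot("wrist");cv2.imwrite("pics/w8.png",p)
```

```text
13.15 case -92.6 -1.8 tip 218.9 rot [179.97  -0.   164.77] F [ 0.8 -1.  -0. ] w 0.1 j [ 26.   8. -36.  99.   5.  75.  64.]
0.53 [-75.   5. 241.]
```

View pics/s8.png

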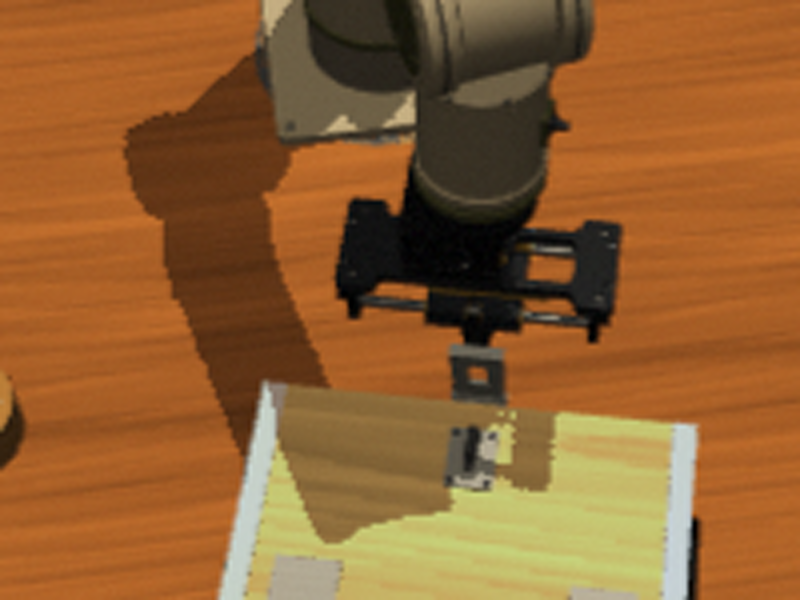

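View pics/w8.png

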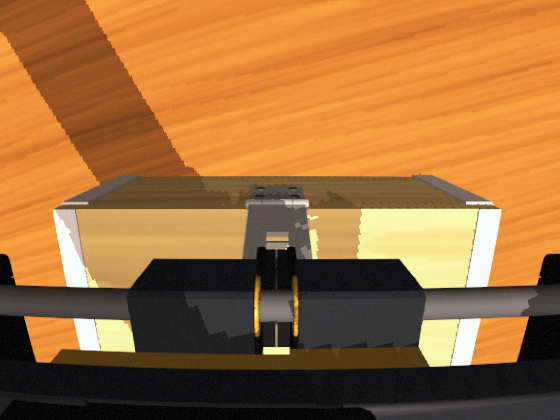

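>>> carry_out(steps="-0.45 0.03 0.1 0 0; -0.45 0.03 0.1 0 0; -0.35 0 0.2 0 0; -0.3 0 0.2 0 0; -0.3 0 0.3 0 0; -0.25 0 0.3 0 0; -0.2 0 0.35 0 0; -0.2 0 0.4 0 0; 0 0 0 0 0")

```text
time_s: 14.2
tcp_pos: [588.6, -3.5, 139.2]
tool_rot: [-180.0, -0.2, 164.8]
ft_force: [-0.6, -0.2, 0.8]
gripper_width: 0.3
```

Run:
```python
from h import *
st()
p,d=snapshot("scene");cv2.imwrite("pics/s9.png",cv2.resize(p[130:250,200:360],(800,600),interpolation=cv2.INTER_CUBIC))
p,d=snapshot("wrist");cv2.imwrite("pics/w9.png",p)
```

```text
14.2 case -18.9 -0.7 tip 158.2 rot [-1.7997e+02 -1.6000e-01  1.6477e+02] F [-0.6 -0.2  0.8] w 0.3 j [ 23.  20. -34.  93.  12.  71.  62.]
```

View pics/s9.png

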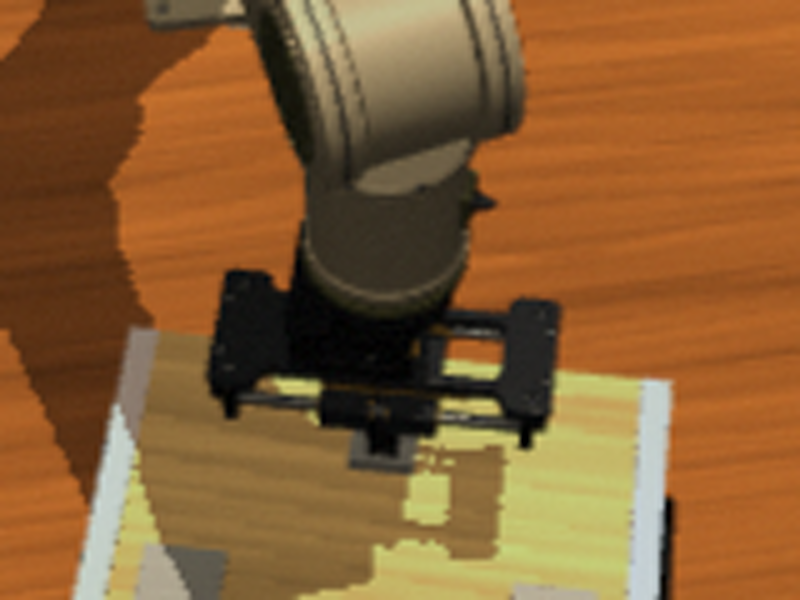

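View pics/w9.png

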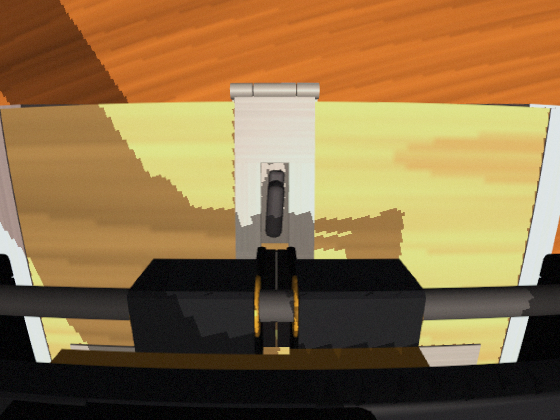

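>>> carry_out(steps="-0.1 0 0.25 0 0; -0.05 0 0.2 0 0; 0 0 0.15 0 0; 0 0 0.1 0 0; 0 0 0.05 0 0; 0 0 0 0 0")

```text
time_s: 14.9
tcp_pos: [593.4, -4.3, 118.9]
tool_rot: [-180.0, -0.0, 164.8]
ft_force: [0.1, -0.6, 0.2]
gripper_width: 1.0
```

Run:
```python
from h import *
st()
c=calibration("wrist");p,d=snapshot("wrist");cv2.imwrite("pics/w10.png",p);C=cloud(d,c)
for v in(110,140,160,180,200,220,240):print(v,C[v,245].round(1),C[v,307].round(1),C[v,200].round(1))
```

```text
14.9 case -14.0 -0.2 tip 137.9 rot [-1.7999e+02 -1.0000e-02  1.6479e+02] F [ 0.1 -0.6  0.2] w 1.0 j [ 23.  22. -33.  93.  13.  69.  62.]
110 [-90.5 -13.9 137.2] [-90.4  13.5 137.3] [-90.6 -35.4 130. ]
140 [-77.3 -14.2 137.2] [-77.2  13.7 137.3] [-76.8 -36.2 129.8]
160 [-68.1 -14.5 136.6] [-68.1  13.9 136.9] [-67.4 -36.6 130.4]
180 [-59.2 -14.5 138.6] [-58.8  14.2 136.8] [-57.7 -37.1 130.4]
200 [-49.4 -14.9 137.6] [-49.3  14.3 137.4] [-47.6 -37.8 130.1]
220 [-39.9 -15.  138.6] [-39.4  14.5 137.2] [-37.1 -38.5 129.6]
240 [-29.2 -15.4 137.1] [-29.1  14.8 137. ] [-26.  -39.4 128.6]
```

View pics/w10.png

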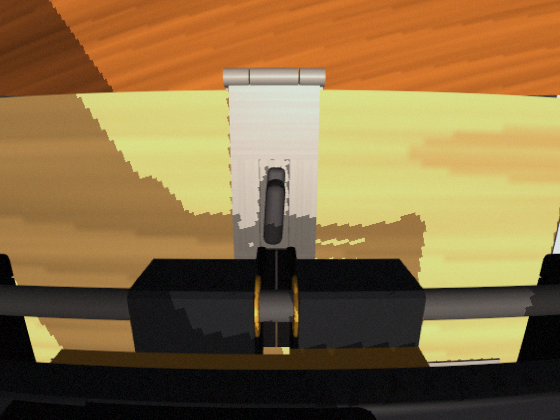

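>>> carry_out(steps="0 0 0.05 0 0; 0 0 0.05 0 0; 0 0 0 0 0")

```text
time_s: 15.25
tcp_pos: [593.8, -4.2, 117.8]
tool_rot: [-180.0, 0.1, 164.8]
ft_force: [-6.5, -0.4, 14.1]
gripper_width: 0.5
```

Run:
```python
from h import *
st()
```

```text
15.25 case -13.6 0.0 tip 136.8 rot [-1.7998e+02  7.0000e-02  1.6479e+02] F [-6.5 -0.4 14.1] w 0.5 j [ 23.  22. -33.  93.  13.  68.  62.]
```

>>> carry_out(steps="0 0 -0.3 0 0; 0 0 -0.6 0 0; 0 0 -0.6 0 30; 0 0 -0.6 0 30; 0 0 0 0 30; 0 0 0 0 30")

```text
time_s: 15.85
tcp_pos: [593.6, -4.4, 179.0]
tool_rot: [-180.0, 0.0, 164.8]
ft_force: [0.6, 0.4, -0.8]
gripper_width: 24.2
```

Run:
```python
from h import *
st()
c=calibration("wrist");p,d=snapshot("wrist");cv2.imwrite("pics/w11.png",p);C=cloud(d,c)
r=spot_point("wrist","button_top")
for q in r[:2]: print(q["p"],w2c(c["R"].T@(np.array(q["centre"])-c["t"])).round(1))
for n in("turn_button","button_top"):
  for q in silhouettes("wrist",n)[:1]:
    m=q["pixels"]&(C[...,2]>157)&(C[...,2]<168);P=C[m];print(n,q["p"],m.sum(),P.mean(0).round(1),P.min(0).round(1),P.max(0).round(1), cv2.minAreaRect(P[:,:2].astype(np.float32)))
m=(C[...,2]>158)&(C[...,2]<170)&(abs(C[...,1])<25)&(C[...,0]<-25)&(C[...,0]>-80);P=C[m];print(m.sum(),P.mean(0),P.min(0),P.max(0),cv2.minAreaRect(P[:,:2].astype(np.float32)))
h=C[(abs(C[...,0]+49)<50)&(abs(C[...,1])>10)&(abs(C[...,1])<19)&(C[...,2]>125)&(C[...,2]<170)];print("strap z",np.percentile(h[:,2],[5,50,95]))
```

```text
15.85 case -13.8 -0.2 tip 198.0 rot [-1.8000e+02  3.0000e-02  1.6478e+02] F [ 0.6  0.4 -0.8] w 24.2 j [ 23.  19. -34.  89.  11.  75.  63.]
0.85 [-49.7   1.  161. ]
turn_button 0.56 529 [-49.7  -1.4 161.3] [-61.8  -5.5 157.4] [-36.6   2.6 163.3] ((-49.196197509765625, -1.399928092956543), (7.424848556518555, 25.277111053466797), 87.71144104003906)
button_top 0.79 587 [-49.5  -1.5 161.2] [-61.8  -6.1 157.2] [-36.2   2.6 163.3] ((-49.07257080078125, -1.4579625129699707), (7.9706807136535645, 25.528432846069336), 86.14241790771484)
581 [-49.45224609  -1.45253903 161.190263  ] [-61.66777826  -6.06425522 158.17692056] [-36.15936149   2.63496318 163.27964836] ((-48.9727897644043, -1.464691162109375), (7.9706807136535645, 25.328413009643555), 86.14241790771484)
strap z [135.84489162 136.96842267 138.40772131]
```

View pics/w11.png

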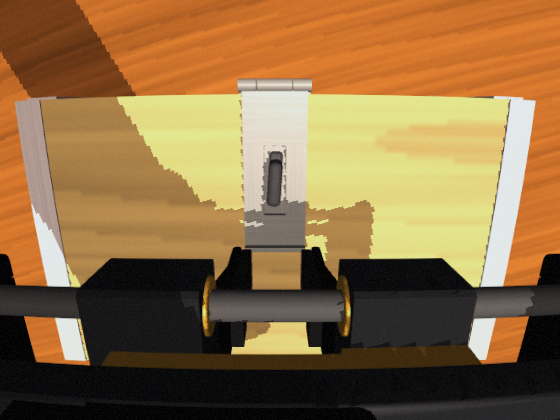

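>>> carry_out(steps="0.4 0 0 0.3 30; 0.4 -0.03 0 0.3 30; 0.38 0 0 0 30; 0 0 0.4 0 30; 0 0 0.4 0 30; 0 0 0.4 0 30; 0 0 0 0 30")

```text
time_s: 16.75
tcp_pos: [558.3, 4.8, 140.3]
tool_rot: [-179.9, -0.2, 161.2]
ft_force: [0.7, -0.8, -0.2]
gripper_width: 30.1
```

Run:
```python
from h import *
st()
c=calibration("wrist");p,d=snapshot("wrist");cv2.imwrite("pics/w12.png",p)
p,d=snapshot("scene");cv2.imwrite("pics/s12.png",cv2.resize(p[130:250,200:360],(800,600),interpolation=cv2.INTER_CUBIC))
```

```text
16.75 case -50.3 -0.5 tip 159.3 rot [-179.95   -0.21  161.19] F [ 0.7 -0.8 -0.2] w 30.1 j [ 24.  17. -34.  97.  10.  70.  59.]
```

View pics/w12.png

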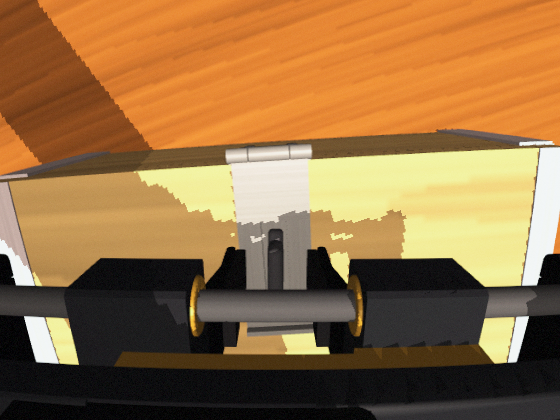

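View pics/s12.png

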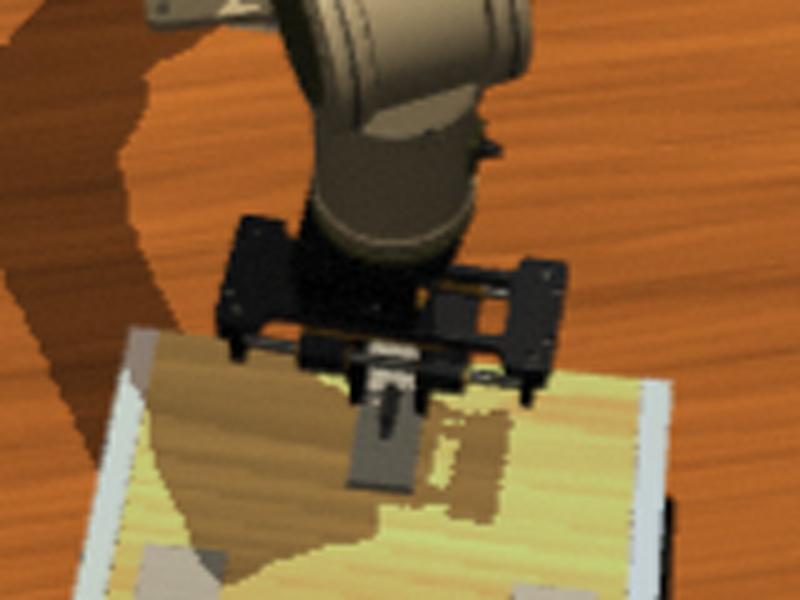

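>>> carry_out(steps="-0.04 -0.02 0.2 0 30; 0 0 0.2 0 30; 0 0 0.2 0 30; 0 0 0 0 15; 0 0 0 0 15; 0 0 0 0 15", squeeze=20)

```text
time_s: 17.45
tcp_pos: [560.5, 4.2, 125.3]
tool_rot: [180.0, 0.0, 161.2]
ft_force: [0.4, -0.6, -0.4]
gripper_width: 17.3
```

Run:
```python
from h import *
st()
c=calibration("wrist");p,d=snapshot("wrist");cv2.imwrite("pics/w13.png",p)
```

```text
17.45 case -48.0 -0.5 tip 144.3 rot [1.8000e+02 3.0000e-02 1.6119e+02] F [ 0.4 -0.6 -0.4] w 17.3 j [ 24.  17. -34.  98.  10.  68.  58.]
```

View pics/w13.png

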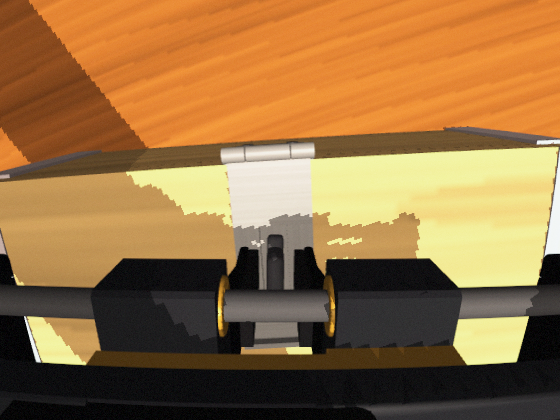

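>>> carry_out(steps="0.02 -0.03 0.05 0 15; 0 0 0 0 0; 0 0 0 0 0; 0 0 0 0 0; 0 0 0 0 0", squeeze=20)

```text
time_s: 18.0
tcp_pos: [559.6, 4.0, 123.6]
tool_rot: [180.0, 0.0, 161.2]
ft_force: [1.6, 1.6, -1.4]
gripper_width: 7.6
```

Run:
```python
from h import *
st();print(get_state()['moment'])
```

```text
18.0 case -48.9 -1.0 tip 142.6 rot [1.7997e+02 1.0000e-02 1.6120e+02] F [ 1.6  1.6 -1.4] w 7.6 j [ 24.  17. -34.  98.  10.  68.  58.]
[ 0.64557345 -0.45260698 -0.01190205]
```

>>> carry_out(steps="0 0 0 0.5 0; 0 0 0 0.8 0; 0 0 0 0.8 0; 0 0 0 0.8 0; 0 0 0 0.8 0; 0 0 0 0.8 0; 0 0 0 0.8 0; 0 0 0 0.8 0")

```text
time_s: 18.8
tcp_pos: [560.1, 4.7, 123.6]
tool_rot: [179.9, -0.0, 124.4]
ft_force: [3.9, 4.5, -3.7]
gripper_width: 7.5
```

Run:
```python
from h import *
st();print(get_state()['moment'])
```

```text
18.8 case -48.5 -0.2 tip 142.6 rot [ 1.7989e+02 -1.0000e-02  1.2445e+02] F [ 3.9  4.5 -3.7] w 7.5 j [ 20.  17. -29.  98.   9.  67.  23.]
[ 0.97099443 -1.14876785  0.04169656]
```

>>> carry_out(steps="0 0 0 0.9 0; 0 0 0 0.9 0; 0 0 0 0.9 0; 0 0 0 0.9 0; 0 0 0 0.9 0; 0 0 0 0.9 0; 0 0 0 0.9 0; 0 0 0 0.9 0; 0 0 0 0.6 0; 0 0 0 0.3 0")

```text
time_s: 19.8
tcp_pos: [561.2, 4.9, 123.6]
tool_rot: [179.8, -0.1, 75.9]
ft_force: [10.4, 4.4, -8.5]
gripper_width: 7.7
```

Run:
```python
from h import *
st();print(get_state()['moment'])
```

```text
19.8 case -47.5 0.3 tip 142.6 rot [ 1.7982e+02 -1.4000e-01  7.5920e+01] F [10.4  4.4 -8.5] w 7.7 j [ 14.  16. -23.  99.   6.  67. -24.]
[ 1.00483249 -2.39205319  0.0410235 ]
```

>>> carry_out(steps="0 0 0 0.2 0; 0 0 0 0.2 0; 0 0 0 0 0")

```text
time_s: 20.1
tcp_pos: [561.2, 4.9, 123.6]
tool_rot: [179.8, -0.1, 73.6]
ft_force: [11.2, 4.0, -8.4]
gripper_width: 7.6
```

Run:
```python
from h import *
st();print(get_state()['moment'])
```

```text
20.1 case -47.5 0.3 tip 142.6 rot [ 1.7982e+02 -1.4000e-01  7.3630e+01] F [11.2  4.  -8.4] w 7.6 j [ 14.  16. -22.  99.   6.  67. -26.]
[ 1.02406715 -2.37892013  0.29284438]
```

>>> carry_out(steps="0 0 0 -0.2 0; 0 0 0 0 30; 0 0 0 0 30; 0 0 0 0 30; 0 0 -0.3 0 30; 0 0 -0.5 0 30; 0 0 -0.8 0 30; 0 0 -0.8 0 30; 0 -0.3 -0.6 0 30; 0 0 0 0 30")

```text
time_s: 21.1
tcp_pos: [551.9, 6.5, 217.7]
tool_rot: [179.7, -0.1, 74.8]
ft_force: [0.4, 0.3, -0.2]
gripper_width: 30.0
```

Run:
```python
from h import *
st()
for n in("wrist","scene","top"):
    c=calibration(n);p,d=snapshot(n);C=cloud(d,c)
    if n!="wrist": p=cv2.resize(p[130:250,200:360],(800,600),interpolation=cv2.INTER_CUBIC)
    cv2.imwrite(f"pics/{n}14.png",p)
    if n=="wrist":
        m=(C[...,2]>157)&(C[...,2]<170)&(abs(C[...,1])<25)&(C[...,0]<-25)&(C[...,0]>-80);P=C[m];print(m.sum(),P.mean(0),cv2.minAreaRect(P[:,:2].astype(np.float32)))
        e=np.linalg.eigh(np.cov(P[:,:2].T))[1][:,1];print("axis",e,np.degrees(np.arctan2(e[1],e[0])))
        for x0,x1 in((-95,-75),(-70,-30),(-25,-5)):
            h=C[(C[...,0]>x0)&(C[...,0]<x1)&(abs(C[...,1]+1)<17)&(C[...,2]>125)&(C[...,2]<142)];print("strap",len(h),np.percentile(h[:,2],[5,50,95]).round(1) if len(h) else "")
        h=C[(abs(C[...,0])<90)&(C[...,1]>-100)&(C[...,1]<-30)&(C[...,2]>110)&(C[...,2]<150)];print("lid",np.percentile(h[:,2],[5,50,95]).round(1))
```

```text
21.1 case -56.9 -0.6 tip 236.7 rot [ 1.7968e+02 -7.0000e-02  7.4810e+01] F [ 0.4  0.3 -0.2] w 30.0 j [ 15.  11. -23.  93.   4.  77. -24.]
392 [-4.91063362e+01  5.29691979e-02  1.61161991e+02] ((-48.89640808105469, -0.5811691284179688), (7.873213291168213, 24.91946029663086), 0.3279084265232086)
axis [0.01094733 0.99994008] 89.3727516351693
strap 1121 [136.  137.  138.1]
strap 1765 [132.3 136.5 137.8]
strap 1110 [135.7 136.9 138.1]
lid [128.9 130.  131. ]
```

View pics/wrist14.png

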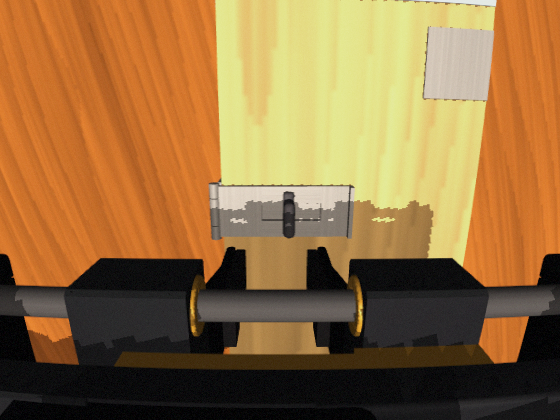

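View pics/scene14.png

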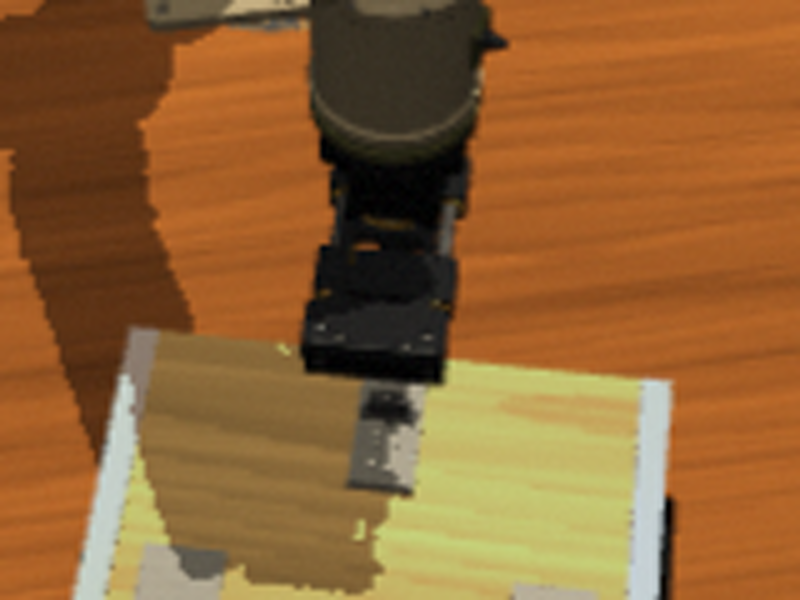

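Run:
```python
from h import *
p,d=snapshot("top");c=calibration("top")
for m in("carton","tape_roll","small_bin"):
    for r in spot_point("top",m)[:1]: print(m,(c["R"].T@(np.array(r["centre"])-c["t"])).round(0))
st();print(sign_off())
```

```text
carton [513. 457.  -1.]
tape_roll [ 394. -416.   -2.]
small_bin [ 680. -445.    5.]
21.45 case -58.1 -1.6 tip 231.8 rot [-1.7993e+02  2.0000e-02  7.4780e+01] F [-0.1  0.1  0. ] w 30.2 j [ 15.  11. -23.  93.   4.  77. -24.]
the job is handed in; nothing more can be done
None
```

The case is closed and locked. I pushed the lid shut, swung the hasp strap over and pressed it flat with the button up through its slot. I then gripped the button and turned it clockwise until it hit its stop. I handed the job in at 21.5 s; the limit was 64 s.

**Last checks:**
- **Lid:** its top is at 130 mm, flat and level with a shut lid.
- **Strap:** its top is at about 137 mm, which is the 7 mm above the lid it should have when flat.
- **Button:** the wing stands about 89–90° across the slot, after the turning moment rose at the stop.
- **Other things on the bench:** the carton, tape roll and bin are within about 5 mm of their first readings, roughly what the measurement allows.
- **Robot:** it is clear of everything, with no force on the tool.

**What disagreed:**
- **Fingertip position:** the fingertips are about 19 mm behind the reported TCP (tool centre point), not 14 mm ahead of it as stated. My first push on the lid therefore slipped off its front edge, with about 26 N at the wrist. I measured the true offset with the wrist camera, corrected for it, and contact with the lid confirmed it.
- **Forces:** the highest I read was about 40 N at the wrist, with the fingertips pressing the shut lid. I only read forces between moves, so a short peak could have gone unseen.

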